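# Switch the rice-ball chute to the empty pan

### The job

The left pan has its portion, so send the next three frozen rice balls to the empty right-hand pan: press down the raised right-hand thumb plate with your fingertips until the seesaw gate rocks over and rests on its other side, then push the upright tab of the release slide fully to the left, so that all three balls roll down into the right pan. Only press and push, without forcing anything: do not touch or lift any of the rice balls, and leave everything else as it stands.

Things in the scene. Friction and masses are not known exactly. Their poses are not given: they have to be found in the camera images.
- station: Sorting chute fixed to the table, bare steel, 310 (x) by 520 (y) by 240 mm. Origin on the table below it; +x points away from the robot, +y to its left (yaw within 0.25 rad). A 42 mm wide feed channel slopes down to the robot along the centre line; at its foot a seesaw trough (gate) lies across it along y, an open pan under each end. Feed and balls stay under 200 mm high.
- gate (a joint): Tilt (rad) of the seesaw gate about a level axis along station x at station x -41, z 100 mm: a trough 210 mm long with a small weight mid-wall and a thumb plate near each end. +0.30 = right end (-y) down, feeds the right pan; -0.30 = left end down (start). Rigid stops. Past level (0) it falls by itself to the nearer stop and stays; about 1 N on a plate moves it.
- plate_right (a point): Centre of the top face of the right (-y) thumb plate, a flat 42 (x) by 36 (y) by 4 mm plate sticking out from the trough's wall towards the robot, turning with the gate; free above. 160 mm high with the gate at its left stop, 113 mm at its right stop; it swings about 22 mm to -y as it goes down.
- plate_left (a point): The same point of the left-hand (+y) thumb plate, mirror image.
- release (a joint): Travel (m) of the release slide along station +y: 0 = shut, its blade stands across the feed below the waiting balls (starts 0 to 0.008); 0.055 = fully open, rigid stop. Stays where it is left; about 1.5 N of friction. The balls roll once it is about 45 mm open.
- release_tab (a point): Centre of the right-hand (-y) face of the slide's upright metal push tab, the highest part of the station: 40 mm wide (x), 6 mm thick (y), 46 mm tall (from 195 to 241 mm above the table, this point at 220 mm); moves with the slide. The slide bar lies under it. At this height the space to its right is free for more than 100 mm.
- pan_left (a point): Centre of the inner floor of the left pan (inside 142 x 142 mm, walls 41 mm above the floor, floor 12 mm above the table), which already holds three balls; axes as the station's.
- pan_right (a point): Centre of the inner floor of the right pan, same size, empty at the start; axes as the station's.
- ball1_center (a point): Centre of a hard-frozen rice ball waiting in the feed channel (lowest, against the blade): smooth cream-white sphere, 36 mm diameter, 25 g.
- ball1: The same ball; the body's origin lies 18 mm from its centre and turns with it as it rolls.
- ball2_center (a point): Centre of a hard-frozen rice ball waiting in the feed channel (middle): smooth cream-white sphere, 36 mm diameter, 25 g.
- ball2: The same ball; the body's origin lies 18 mm from its centre and turns with it as it rolls.
- ball3_center (a point): Centre of a hard-frozen rice ball waiting in the feed channel (highest): smooth cream-white sphere, 36 mm diameter, 25 g.
- ball3: The same ball; the body's origin lies 18 mm from its centre and turns with it as it rolls.
- portioned1_center (a point): Centre of a like ball already in the left pan; not to be touched.
- portioned2_center (a point): Centre of a like ball already in the left pan; not to be touched.
- portioned3_center (a point): Centre of a like ball already in the left pan; not to be touched.
- jar: Amber glass jar with steel lid, 64 mm diameter, 100 mm high, left of the feed, behind the left pan. Origin at its underside. Bystander, to be left alone.
- cup: White cup, 72 mm across, 80 mm high, right of the feed, behind the right pan. Origin at its underside. Bystander, to be left alone.
- cutter: Steel dough-cutter ring, 80 mm across, 30 mm high, in front of the left pan. Origin at its underside. Bystander, to be left alone.
- spoon: Spoon with a wooden handle lying in front of the right pan. Origin at its underside. Bystander, to be left alone.
- bowl: White bowl, 140 mm across, 60 mm high, left of the station. Origin at its underside. Bystander, to be left alone.
- pin: Wooden rolling pin, 40 mm thick, 300 mm long, lying right of the station. Origin at its underside. Bystander, to be left alone.
- spatula: Spatula lying to the left in front of the bowl. Origin at its underside. Bystander, to be left alone.
There are look-alikes about, which are no part of the job. Leave any blue or turquoise look-alike of the ball1 alone.

How it is judged:
By the outcome, as a careful person would: the job done as asked, in the order asked, and still so for the second after the job is handed in, with the robot touching nothing.
It also fails if it takes over 45 s, if anything falls off the work surface, if the arm or the gripper's body presses on something with over 40 N, if the wrist force passes 120 N, or if a joint passes its speed limit or range.

### The arm

A 7-joint arm with a two-finger parallel gripper is mounted at the origin on the work surface. World frame = base frame: x ahead of the robot, y to its left, z up, the work surface at z = 0. Lengths are in mm, angles in rad, forces in N, time in s.
With the tool pointing down it reaches from about 400 to 850 mm from the base axis. Payload 10.4 kg.
Tool frame: the origin (TCP) lies at the very end of the fingers, on their centre line; the grasp point (between the pads) lies 19 mm behind it; z points along the fingers, y is the direction in which the jaws open and shut (so a half turn about z gives the same grasp; the last joint's range is limited). The gripper opens to 87 mm and grips with 3 to 60 N. Pads are 19 mm wide; open, the fingers measure 117 mm over their backs; the gripper's body (75 mm by 190 mm) begins 51 mm behind the grasp point.
Start: joints at [-1.168, 0.332, -0.065, 1.46, 0.022, 1.35, -0.088], TCP at [258.146, 569.221, 222.576] pointing down, gripper open.
Joint ranges: [-2.6, 2.6], [-0.5, 2.12], [-1.47, 1.34], [0.16, 2.42], [-1.27, 4.41], [0.06, 2.06], [-2.6, 2.6]. Speed limits (rad/s): [2.22, 2.22, 2.79, 2.79, 3.14, 3.14, 3.14].

### API

Orientations are given as a unit quaternion [w, x, y, z].
In Python, from bench import r gives the robot as it stands. The module is installed in compiled form; this text tells all that it offers.
- The arm moves only by the tool move_arm, never from a script. Its argument "motion" is text: rows parted by semicolons, each of 5 numbers parted by spaces: the shift along the world's x, y, z in cm, then the turn about the world's z in rad, then the closure, from -1 (fully open) to 1 (shut). In form: x y z twist hand; .... A call has 1 to 12 rows; each row shifts and turns the pose as measured when the row begins; what a row does not reach is not made up. A row lasts 1/12 s, in which the tool goes at most 41.7 mm and 7.16 degrees, less where a joint would pass 70% of its speed; a pose out of reach is approached as far as the arm can. A call with a gripper value outside its range is refused whole. The fingers move at their own pace and stop on an object; "grip_force" is the grip in N (left out, the last holds). Time passes only in rows, so rows that do not move let the fingers close. It gives the time, the measured TCP pose, the force and the opening at its end, in the units of the state.
- r.observe(): the state, without advancing time (a new reading comes with each control period).
- r.get_image(name): name is "scene" or "top"; returns the picture (420x560x3 uint8, red, green, blue); there is no depth.
- r.camera_model(name): a dict with "intrinsics" (3x3 intrinsics, pixels), "k1" (the pictures are not rectified: a ray, as slopes to the right and down, at radius r is drawn at 1 + k1 r^2 times it, then the intrinsics apply), "R" (3x3) and "t" (3): a world point X has camera coordinates R X + t. Camera axes: x right, y down, z forward; pixel columns grow to the right and rows downward; lengths in mm; the calibration is good to about 2 mm. A picture is of the moment at which its call begins. camera_model takes no time and is no camera call.
- r.close_job(): hands the job in, once; it reports no verdict.
Trained networks look in the newest picture that a camera, given by its name, has taken for a name from the list of things; names that differ only in an ending like _2 or _b are one class to them, and where a whole thing is asked for, a point or a joint stands for the part that bears it (a point fixed in the world has none). Each returns a list of dicts, best first, with "confidence" (0 to 1); they miss things now and then, are a little off and sometimes report something else, mostly with a low value. They report only what shows in the picture. A call takes as long as a camera call. They do not tell look-alikes from the thing itself.
- r.find_in(camera, target): "xyz" ([x, y, z] in mm, in the coordinates of the camera as it stood for that picture, good to about 4 mm: the middle of the surface that is visible of it).
- r.trace(camera, target): "region" (420x560 bool, what is visible of it).
The state is a dict: "time_s": time; "joints": joint angles; "dq": joint speeds; "joint_torque": joint torques, N m; "eef_pos": TCP position; "eef_rot": TCP orientation; "wrist_force": force on the tool from outside, world axes, zero at the start; "moment": the same for the moment, N m; "grip_width": finger opening in mm.
Only numpy, scipy, OpenCV 4.12 (cv2) and the standard library are available. Lean on these libraries where they do the work, as an engineer would, in place of code of your own. Each camera call takes 0.05 s, during which the arm holds its last target.

## Working session

There is one attempt and no reset: what is moved stays moved. The work goes in short steps, Python scripts to look and compute and a tool call to move; the robot and the scene stay as the last step left them, time stands still between calls to the robot, and variables do not carry over. Pictures are saved under pics/ and viewed, and the job is handed in when it is done.

Besides the shell and the picture viewer there is one more tool, called as name(argument=value, ...) on one line, values as JSON. move_arm: Moves the arm, as the interface text tells. Its arguments: {"type":"object","properties":{"motion":{"type":"string"},"grip_force":{"type":"number"}},"required":["motion"]}

```bash
mkdir -p pics; cat > h.py <<'E'
import numpy as np, cv2
from bench import r
def cam2w(n,p):
    m=r.camera_model(n); return np.array(m["R"]).T@(np.array(p)-np.array(m["t"]))
def proj(n,X):
    m=r.camera_model(n); c=np.array(m["R"])@np.array(X,float)+np.array(m["t"]); a=c[:2]/c[2]; a=a*(1+m["k1"]*(a@a)); K=np.array(m["intrinsics"]); return K[:2,:2]@a+K[:2,2]
def save(n,f):
    im=r.get_image(n); cv2.imwrite(f,cv2.cvtColor(im,cv2.COLOR_RGB2BGR)); return im
E
python3 - <<'E'
from h import *
for n in("scene","top"):
    save(n,f"pics/{n}0.png")
    for t in("plate_right","plate_left","release_tab","ball1_center","pan_right","pan_left","station"):
        for d in r.find_in(n,t)[:4]: 
            w=cam2w(n,d["xyz"]); print(n,t,round(d["confidence"],2),w.round(0),proj(n,w).round(0))
s=r.observe();print({k:np.round(v,3) for k,v in s.items()})
E
```

```text
scene plate_right 0.92 [501.  68. 116.] [322. 224.]
scene plate_right 0.55 [701.  56. 191.] [237. 228.]
scene plate_right 0.4 [710. 199.  80.] [268. 314.]
scene plate_left 0.73 [505.  70. 115.] [321. 225.]
scene plate_left 0.73 [ 566. -281.   31.] [236. 179.]
scene release_tab 0.66 [610.  15. 197.] [268. 199.]
scene release_tab 0.5 [542. 409.  26.] [398. 373.]
scene ball1_center 0.82 [805. 144.  26.] [215. 328.]
scene ball1_center 0.72 [806. -34.  31.] [185. 268.]
scene ball1_center 0.47 [637.  61. 175.] [267. 224.]
scene pan_right 0.72 [559.  79.  38.] [301. 258.]
scene station 0.59 [556.  74.  36.] [301. 257.]
top plate_right 0.97 [522.  49. 117.] [275. 233.]
top plate_right 0.73 [701. 176. 101.] [230. 173.]
top plate_left 0.67 [519.  50. 120.] [275. 234.]
top release_tab 0.85 [609.  30. 201.] [281. 197.]
top ball1_center 0.63 [812. -42.  32.] [303. 142.]
top ball1_center 0.61 [637.  45. 176.] [276. 189.]
top ball1_center 0.55 [804. 136.  30.] [245. 146.]
top ball1_center 0.44 [810.  33.  40.] [278. 142.]
top pan_right 0.74 [518.  48. 114.] [276. 235.]
top pan_right 0.58 [538.  41.   8.] [278. 232.]
top pan_left 0.78 [540.  37.  14.] [279. 231.]
top pan_left 0.61 [518.  45. 116.] [277. 235.]
top station 0.71 [538.  38.  11.] [279. 231.]
top station 0.67 [567. 422.  23.] [151. 225.]
{'time_s': np.float64(0.8), 'joints': array([-1.168,  0.332, -0.065,  1.46 ,  0.022,  1.35 , -0.088]), 'dq': array([ 0.   , -0.001,  0.   ,  0.001,  0.003,  0.001,  0.002]), 'joint_torque': array([-1.0000e-03, -6.2300e+01,  2.4000e-02, -3.9012e+01, -6.1000e-02,
        3.1000e-02,  0.0000e+00]), 'eef_pos': array([258.175, 569.229, 222.596]), 'eef_rot': array([0.   , 0.211, 0.977, 0.   ]), 'wrist_force': array([-0.405, -0.624,  0.144]), 'moment': array([ 0.047,  0.032, -0.012]), 'grip_width': np.float64(87.323)}
```

View pics/scene0.png

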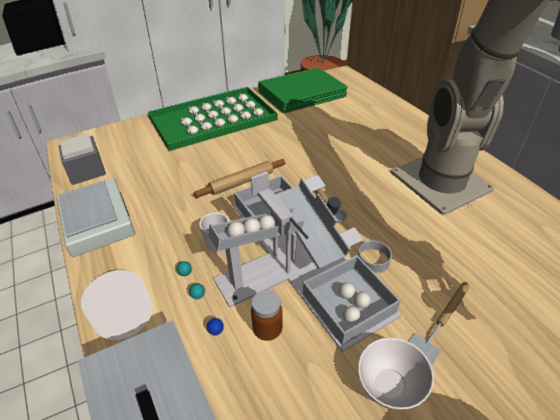

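View pics/top0.png

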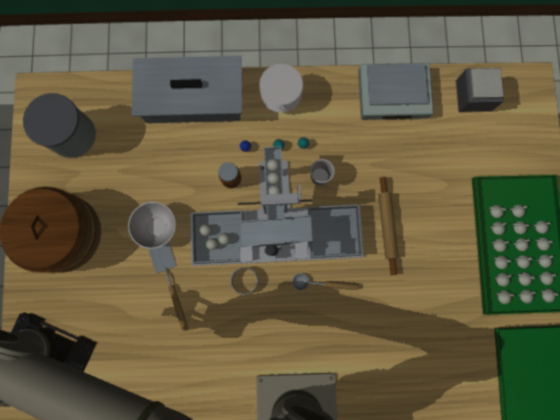

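```bash
python3 - <<'E'
import cv2
a=cv2.imread("pics/top0.png")[120:300,190:370]; cv2.imwrite("pics/top0c.png",cv2.resize(a,None,fx=3.3,fy=3.3,interpolation=cv2.INTER_CUBIC))
a=cv2.imread("pics/scene0.png")[130:350,180:400]; cv2.imwrite("pics/scene0c.png",cv2.resize(a,None,fx=2.7,fy=2.7,interpolation=cv2.INTER_CUBIC))
E
```

```text
(no output)
```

View pics/top0c.png

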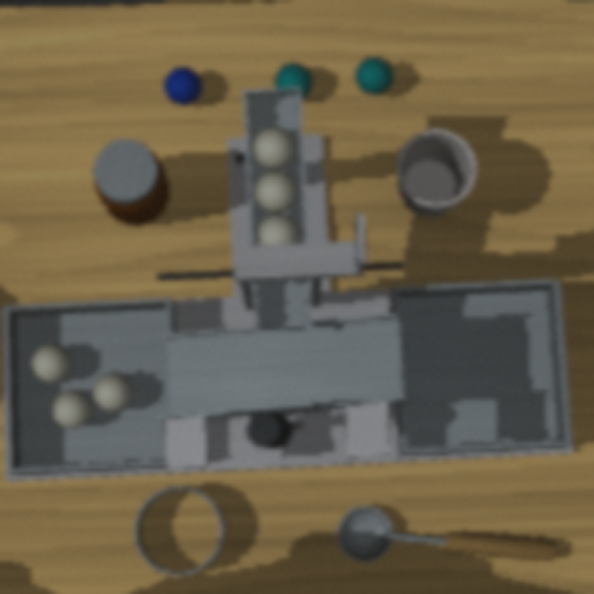

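View pics/scene0c.png

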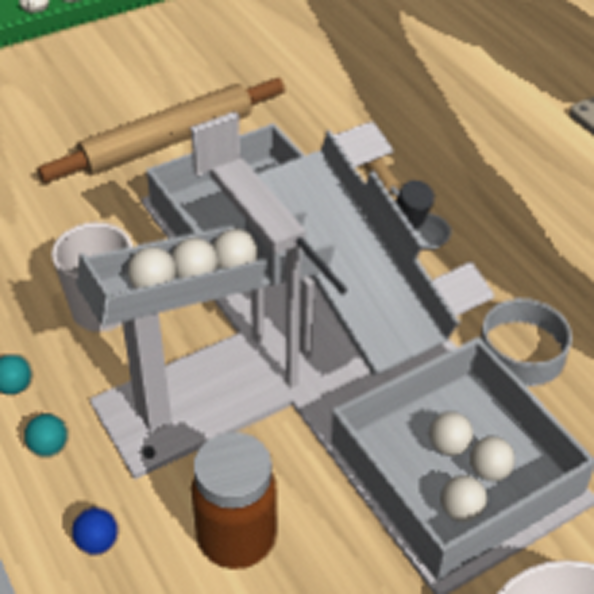

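The top view shows the station. The right plate is at about px (302,250), the left plate at (247,253) and the tab at (299,193). The cream balls wait in the feed at (272,165–192). The blue and turquoise balls at (246–304,143) lie on the table behind the station and are look-alikes, so I'll leave them alone. Next I'll triangulate.

```bash
cat >> h.py <<'E'
def bp(n,uv,z):
    from scipy.optimize import fsolve
    m=r.camera_model(n);s=cv2.undistortPoints
    K=np.array(m["intrinsics"]);a=(np.array(uv,float)-K[:2,2])/np.array([K[0,0],K[1,1]])
    u=a.copy()
    for _ in range(20): u=a/(1+m["k1"]*(u@u))
    R=np.array(m["R"]);d=R.T@np.r_[u,1];C=-R.T@np.array(m["t"]); return C+d*(z-C[2])/d[2]
T=lambda u,v:(190+u/3.3,120+v/3.3)
S=lambda u,v:(180+u/2.7,130+v/2.7)
E
python3 - <<'E'
from h import *
for nm,t,s,z in [("plateR",(368,427),(362,144),160),("plateL",(187,440),(462,288),113),("tabtop",(361,217),None,241),("tabtopmid_sc",None,(215,122),241),
  ("panR far right corner",(562,281),(275,128),53),("panR near right",(575,450),None,53),("panL far left",(7,306),None,53),("panL near left",(8,478),(590,452),53),("ball1",(276,235),(236,248),178),("ball3",(271,148),(152,268),190)]:
    print(nm, bp("top",T(*t),z).round(0)if t else"", bp("scene",S(*s),z).round(0)if s else"")
for n in("scene","top"):
    m=r.camera_model(n);print(n,(-np.array(m["R"]).T@m["t"]).round())
E
```

```text
plateR [471. -21. 160.] [469. -19. 160.]
plateL [468. 131. 113.] [465. 133. 113.]
tabtop [631. -17. 241.] 
tabtopmid_sc  [612. -15. 241.]
panR far right corner [ 606. -206.   53.] [ 458. -196.   53.]
panR near right [ 453. -210.   53.] 
panL far left [596. 294.  53.] 
panL near left [442. 293.  53.] [442. 285.  53.]
ball1 [630.  50. 178.] [635.  59. 178.]
ball3 [701.  53. 190.] [704.  59. 190.]
scene [891. 581. 746.]
top [ 384.   41. 1457.]
```

Both cameras agree: plate_right is at about (470,-20,160), tab centre at about (611,-16), and yaw is about +0.024. I'm raising the arm, closing the fingers, and turning the jaws so they open along station y.

move_arm(motion="0 -1 3.5 0.04 1; 0.8 -3 2.5 0.04 1; 1.4 -3.8 0 0.04 1; 1.4 -3.8 0 0.04 1; 1.4 -3.8 0 0.04 1; 1.4 -3.8 0 0.04 1; 1.4 -3.8 0 0.04 1; 1.4 -3.8 0 0.04 1; 1.4 -3.8 0 0.04 1; 1.4 -3.8 0 0.04 1; 1.4 -3.8 0 0.04 1; 1.4 -3.8 0 0.01 1", grip_force=10)

```text
time_s: 1.8
eef_pos: [400.8, 140.9, 283.9]
eef_rot: [0.0, -0.031, 1.0, 0.002]
wrist_force: [1.3, 0.7, -0.2]
grip_width: 15.1
```

move_arm(motion="1.7 -3.7 0 -0.02 1; 1.7 -3.7 0 -0.01 1; 1.6 -3.7 0 0 1; 1.2 -3.5 0 0 1; 0.5 -1.7 -1 0 1; 0 0 -3 0 1; 0 0 -2 0 1; 0 0 0 0 1")

```text
time_s: 2.47
eef_pos: [470.3, -40.4, 226.0]
eef_rot: [0.006, -0.008, 1.0, 0.003]
wrist_force: [-0.4, 0.7, 0.6]
grip_width: 0.3
```

move_arm(motion="-0.4 1.6 -1 0 1; 0 0 0 0 1; 0 0 0 0 1")

```text
time_s: 2.72
eef_pos: [466.2, -24.4, 217.4]
eef_rot: [0.006, -0.007, 1.0, 0.003]
wrist_force: [0.7, 0.2, 0.5]
grip_width: 0.6
```

```bash
python3 - <<'E'
from h import *
s=r.observe();print(s["time_s"],s["eef_pos"],s["wrist_force"])
a=save("scene","pics/s1.png")[130:350,180:400]; cv2.imwrite("pics/s1c.png",cv2.cvtColor(cv2.resize(a,None,fx=2.7,fy=2.7,interpolation=cv2.INTER_CUBIC),cv2.COLOR_RGB2BGR))
E
```

```text
2.7167 [466.23981167 -24.42159046 217.3928763 ] [0.6502301  0.17364604 0.47138733]
```

View pics/s1c.png

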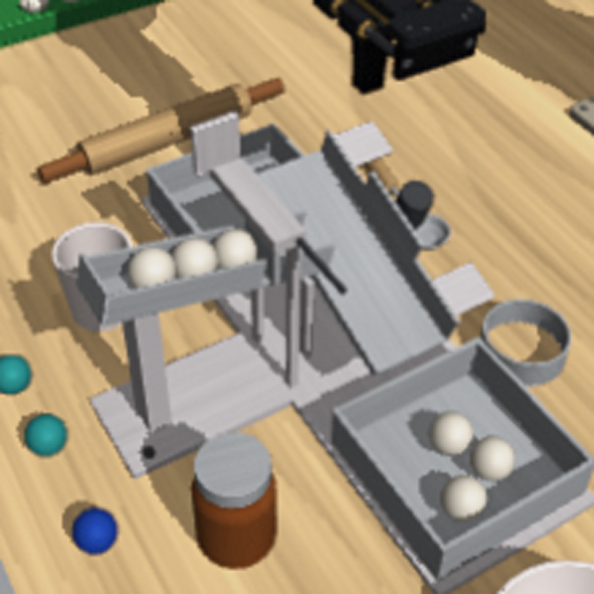

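The closed fingertips, at crop (368,88), hang right above the right plate at (362,144). I'm lowering gently.

move_arm(motion="0 0.2 -2 0 1; 0 0 -1.5 0 1; 0 0 -0.7 0 1; 0 0 -0.3 0 1; 0 0 0 0 1")

```text
time_s: 3.18
eef_pos: [469.2, -21.7, 176.1]
eef_rot: [0.01, -0.008, 1.0, 0.004]
wrist_force: [-0.8, 0.1, -0.4]
grip_width: 0.7
```

move_arm(motion="-0.3 0 -0.7 0 1; -0.1 0 -0.6 0 1; 0 -0.1 -0.6 0 1; 0 -0.2 -0.6 0 1; 0 -0.3 -0.6 0 1; 0 0 0 0 1")

```text
time_s: 3.68
eef_pos: [466.2, -28.4, 144.8]
eef_rot: [0.011, -0.008, 1.0, 0.005]
wrist_force: [0.2, 0.3, 0.7]
grip_width: 0.5
```

move_arm(motion="0 -0.4 -0.6 0 1; 0 -0.3 -0.6 0 1; 0 -0.2 -0.4 0 1; 0 0 0 0 1; 0 0 0 0 1")

```text
time_s: 4.1
eef_pos: [465.9, -39.1, 126.5]
eef_rot: [0.011, -0.008, 1.0, 0.004]
wrist_force: [-0.7, -0.1, -0.2]
grip_width: 0.3
```

```bash
python3 - <<'E'
from h import *
s=r.observe();print(s["time_s"],s["eef_pos"],s["wrist_force"])
a=save("scene","pics/s2.png")[130:350,180:400]; cv2.imwrite("pics/s2c.png",cv2.cvtColor(cv2.resize(a,None,fx=2.7,fy=2.7,interpolation=cv2.INTER_CUBIC),cv2.COLOR_RGB2BGR))
E
```

```text
4.1 [465.91217214 -39.08382439 126.50158455] [-0.73658443 -0.0745895  -0.2152996 ]
```

View pics/s2c.png

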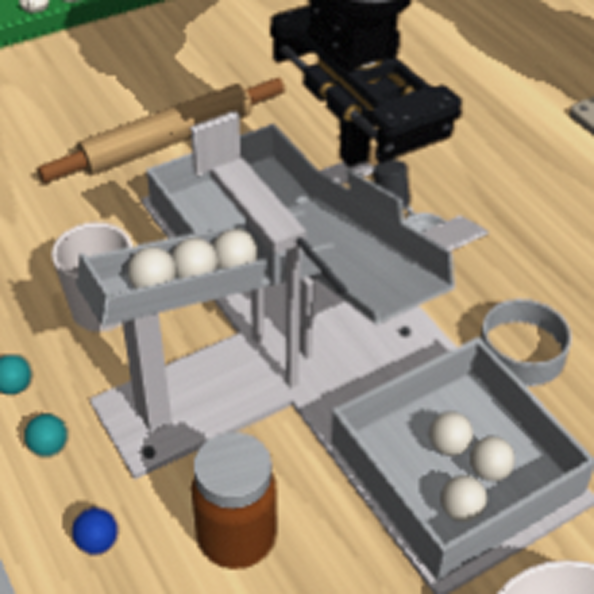

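The gate has rocked over: the left end is raised and the right end is down. I'm lifting clear and moving to the right of the tab, staying high.

move_arm(motion="0 -0.1 2 0 1; 0 0 3.5 0 1; 0 0 3.5 0 1; 0 0 3.5 0 1; 0 0 2.5 0 1; 1 -1 0.5 0 1; 3.2 -1 0 0 1; 3.5 -0.5 0 0 1; 3.2 0 0 0 1; 2 0 0 0 1; 0 0 0 0 1; 0 0 0 0 1")

```text
time_s: 5.15
eef_pos: [599.2, -64.5, 293.0]
eef_rot: [0.014, -0.011, 1.0, 0.005]
wrist_force: [-0.2, -0.2, 0.9]
grip_width: 0.3
```

```bash
python3 - <<'E'
from h import *
s=r.observe();print(s["time_s"],s["eef_pos"],s["wrist_force"])
a=save("scene","pics/s3.png")[130:350,180:400]; cv2.imwrite("pics/s3c.png",cv2.cvtColor(cv2.resize(a,None,fx=2.7,fy=2.7,interpolation=cv2.INTER_CUBIC),cv2.COLOR_RGB2BGR))
for d in r.find_in("scene","release_tab")[:2]: print(d["confidence"],cam2w("scene",d["xyz"]))
for p in[(192,127),(238,115)]: print(bp("scene",S(*p),241))
for p in[(196,174),(241,160)]: print(bp("scene",S(*p),198))
E
```

```text
5.15 [599.19962231 -64.54080121 293.00390904] [-0.18273392 -0.24312152  0.86581984]
0.7 [606.96701287  13.86213379 194.90843716]
[630.65253694 -17.72788819 241.        ]
[592.54744411 -13.8458328  241.        ]
[632.29455186 -12.35075608 198.        ]
[592.90233531 -10.24159075 198.        ]
```

View pics/s3c.png

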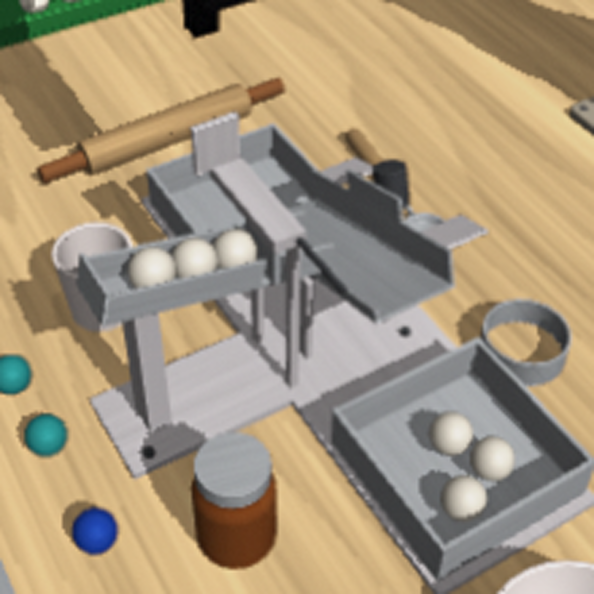

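The gate rests on its right stop. The tab is centred at about (612,-16), with its right face at y of about -19. I'm descending beside it.

move_arm(motion="0.6 0 -2.5 0 1; 0.4 0 -2.5 0 1; 0 0 -2 0 1; 0 0 -0.6 0 1; 0 0 0 0 1; 0 0 0 0 1")

```text
time_s: 5.75
eef_pos: [605.0, -63.7, 219.5]
eef_rot: [0.017, -0.011, 1.0, 0.008]
wrist_force: [-0.3, 0.3, 0.7]
grip_width: 0.1
```

move_arm(motion="0.5 0.5 -0.7 0 1; 0 1 0 0 1; 0 0.8 0 0 1; 0 0.5 0 0 1; 0 0 0 0 1")

```text
time_s: 6.17
eef_pos: [611.8, -32.1, 216.8]
eef_rot: [0.021, -0.011, 1.0, 0.009]
wrist_force: [-0.0, 0.1, -0.2]
grip_width: 0.6
```

move_arm(motion="0 0.8 -0.2 0 1; 0 0.8 0 0 1; 0 0.8 0 0 1; 0 0.8 0 0 1; 0 0.7 0 0 1")

```text
time_s: 6.58
eef_pos: [611.7, 7.9, 215.5]
eef_rot: [0.021, -0.01, 1.0, 0.008]
wrist_force: [-1.5, -1.9, 0.9]
grip_width: 1.0
```

Contact force is about 2 N, which fits sliding friction. I'll finish in small steps.

move_arm(motion="0 0.5 0 0 1; 0 0.4 0 0 1; 0 0.3 0 0 1")

```text
time_s: 6.83
eef_pos: [611.5, 17.1, 215.6]
eef_rot: [0.021, -0.009, 1.0, 0.004]
wrist_force: [-0.8, -17.1, 1.6]
grip_width: 0.2
```

move_arm(motion="0 -0.3 0 0 1; 0 -1 0 0 1; 0 -2 0 0 1; 0 -2.5 0 0 1; 0 -1 2 0 1; 0 0 3 0 1; 0 0 3 0 1; 0 0 0 0 1; 0 0 0 0 1")

```text
time_s: 7.58
eef_pos: [610.0, -54.2, 297.2]
eef_rot: [0.02, -0.009, 1.0, 0.006]
wrist_force: [-0.4, -0.4, -0.9]
grip_width: 0.3
```

```bash
python3 - <<'E'
from h import *
s=r.observe();print(s["time_s"],s["eef_pos"],s["wrist_force"])
for n in("scene","top"):
    a=save(n,f"pics/{n}4.png"); a=a[130:350,180:400] if n=="scene" else a[120:300,190:370]
    cv2.imwrite(f"pics/{n}4c.png",cv2.cvtColor(cv2.resize(a,(594,594),interpolation=cv2.INTER_CUBIC),cv2.COLOR_RGB2BGR))
E
```

```text
7.5833 [610.01174791 -54.16989319 297.24316666] [-0.43575713 -0.43141752 -0.87355446]
```

View pics/scene4c.png

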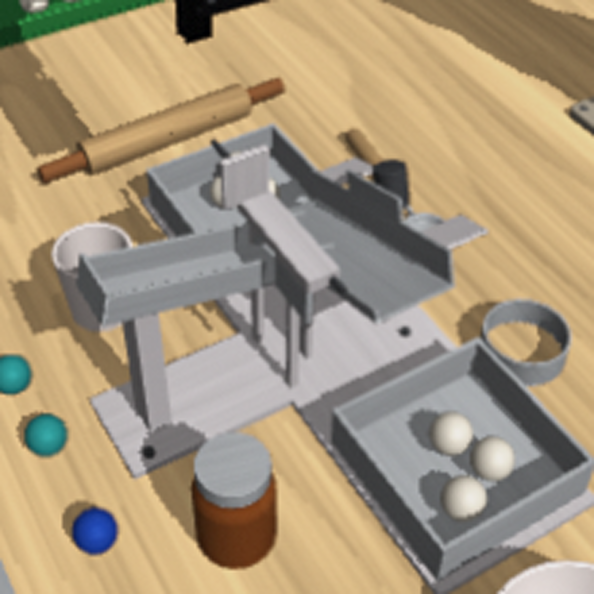

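View pics/top4c.png

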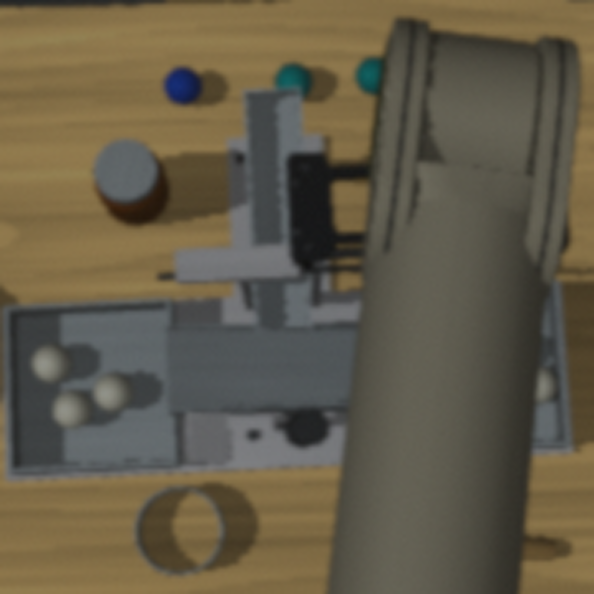

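The feed is empty and the balls have rolled into the right pan. I'll move the arm aside and check the slide travel and ball count.

move_arm(motion="0 0 3 0 1; -3 0 2.5 0 1; -3.5 0 0 0 1; -3.5 1 0 0 1; -2 3.5 0 0 1; -1 3.8 0 0 1; -1 3.8 0 0 1; 0 3.8 0 0 1; 0 3.8 0 0 1; 0 3.8 0 0 1; 0 3.8 0 0 1; 0 3.5 0 0 1")

```text
time_s: 8.68
eef_pos: [456.9, 260.3, 340.8]
eef_rot: [0.012, -0.006, 1.0, 0.005]
wrist_force: [0.4, 0.3, 0.2]
grip_width: 0.6
```

```bash
python3 - <<'E'
from h import *
s=r.observe();print(s["time_s"],s["eef_pos"],s["wrist_force"])
for n in("scene","top"):
    a=save(n,f"pics/{n}5.png"); a=a[130:350,180:400] if n=="scene" else a[120:300,190:370]
    cv2.imwrite(f"pics/{n}5c.png",cv2.cvtColor(cv2.resize(a,(594,594),interpolation=cv2.INTER_CUBIC),cv2.COLOR_RGB2BGR))
for p in[(222,160),(267,148)]: print(bp("scene",S(*p),241))
# register tab shift: predicted tab-top pixels for travels from start
a=cv2.imread("pics/scene0.png",0);b=cv2.imread("pics/scene5.png",0)
t=a[172:192,250:270];x=cv2.matchTemplate(b[160:230,230:310],t,cv2.TM_CCOEFF_NORMED);_,v,_,l=cv2.minMaxLoc(x);print("shift px",v,l[0]+230-250,l[1]+160-172)
P=np.array([612,-19,220.]);
for d in(45,50,55): print(d,(proj("scene",P+[-.024*d,d,0])-proj("scene",P)).round(1))
E
```

```text
8.6833 [456.91750642 260.34280563 340.83027929] [0.36252103 0.30110845 0.1511503 ]
[628.62696699  29.22824057 241.        ]
[592.5500996   33.20248189 241.        ]
shift px 0.539646565914154 10 13
45 [10.3 11.7]
50 [11.5 13. ]
55 [12.7 14.4]
```

View pics/top5c.png

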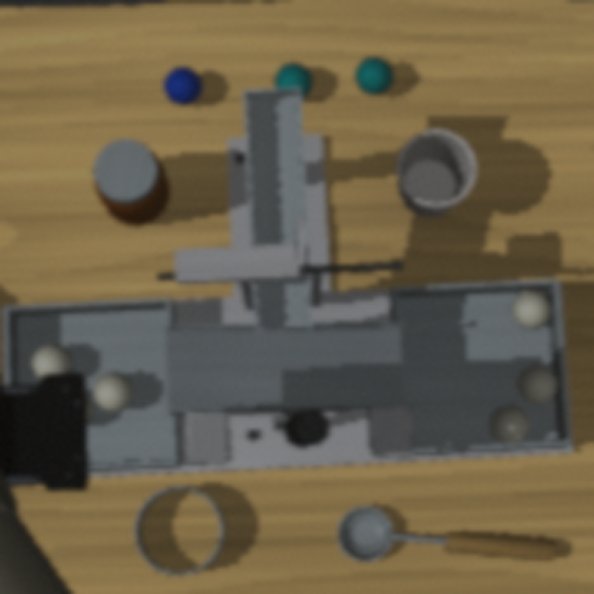

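View pics/scene5.png

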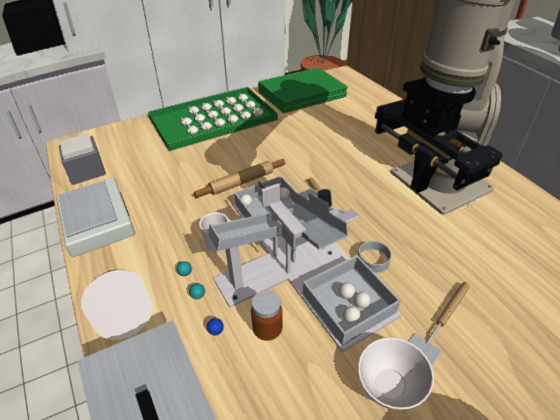

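```bash
python3 - <<'E'
from h import *
a=cv2.imread("pics/top0.png",0).astype(np.float32);b=cv2.imread("pics/top5.png",0).astype(np.float32)
for im in(a,b): print(im[199:203,235:320].mean(0).round().astype(int).tolist())
for u in(243,261,299,281): print(u,bp("top",(u,200.5),195))
for n in("scene0","scene5"):
    i=cv2.imread(f"pics/{n}.png")[160:240,240:320]; cv2.imwrite(f"pics/{n}z.png",cv2.resize(i,(560,560),interpolation=cv2.INTER_NEAREST))
E
python3 -c "
import cv2,numpy as np
cv2.imwrite('pics/cmp.png',np.hstack([cv2.resize(cv2.imread('pics/scene0z.png'),(400,400)),cv2.resize(cv2.imread('pics/scene5z.png'),(400,400))]))"
```

```text
[111, 110, 108, 104, 104, 102, 100, 101, 102, 102, 102, 101, 100, 100, 101, 101, 100, 100, 99, 100, 99, 95, 92, 92, 94, 100, 109, 115, 116, 117, 116, 117, 117, 116, 117, 117, 117, 117, 117, 117, 117, 116, 116, 117, 116, 116, 116, 116, 115, 116, 116, 114, 114, 114, 115, 115, 114, 115, 114, 114, 114, 111, 100, 83, 71, 69, 70, 69, 68, 67, 67, 68, 69, 70, 70, 70, 71, 70, 67, 67, 66, 66, 66, 66, 66]
[114, 114, 111, 108, 106, 105, 104, 110, 116, 120, 121, 121, 121, 121, 121, 121, 121, 121, 121, 121, 121, 122, 121, 121, 121, 121, 121, 120, 121, 120, 121, 120, 120, 121, 120, 121, 121, 120, 120, 120, 120, 119, 120, 119, 115, 100, 80, 64, 62, 68, 70, 71, 74, 74, 65, 53, 51, 60, 70, 73, 72, 70, 67, 65, 64, 64, 65, 67, 68, 70, 71, 72, 70, 63, 55, 52, 55, 62, 67, 68, 69, 68, 68, 68, 68]
243 [603.98948979 132.71848526 195.        ]
261 [602.75459892  84.60584953 195.        ]
299 [600.15330437 -17.08962985 195.        ]
281 [601.38464243  31.10726047 195.        ]
```

View pics/cmp.png

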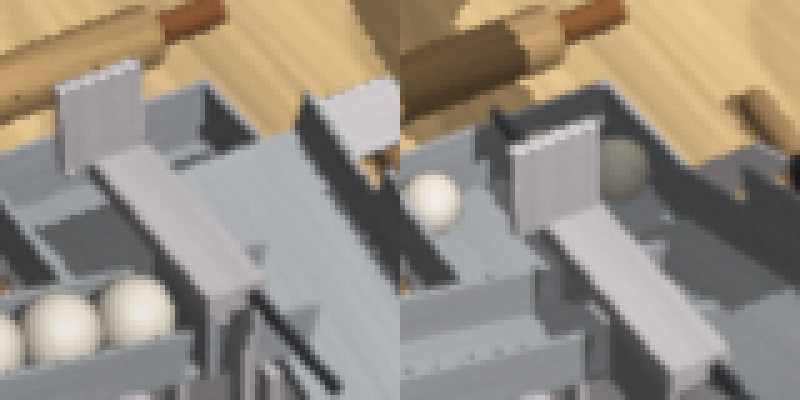

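move_arm(motion="-1 3 0 0 1; -1 3.5 0 0 1; -1 3.5 0 0 1; 0 2 0 0 1; 0 0 0 0 1; 0 0 0 0 1; 0 0 0 0 1; 0 0 0 0 1; 0 0 0 0 1; 0 0 0 0 1; 0 0 0 0 1; 0 0 0 0 1")

```text
time_s: 9.78
eef_pos: [423.1, 383.6, 331.4]
eef_rot: [0.007, -0.009, 1.0, 0.0]
wrist_force: [0.5, 0.1, -0.5]
grip_width: 0.2
```

```bash
python3 - <<'E'
from h import *
s=r.observe();print(s["time_s"],s["eef_pos"],s["wrist_force"])
a=save("top","pics/top6.png")[120:300,190:370]
cv2.imwrite("pics/top6c.png",cv2.cvtColor(cv2.resize(a,(594,594),interpolation=cv2.INTER_CUBIC),cv2.COLOR_RGB2BGR))
E
```

```text
9.7833 [423.09666939 383.57903312 331.41494952] [ 0.52121184  0.12914561 -0.46527845]
```

View pics/top6c.png

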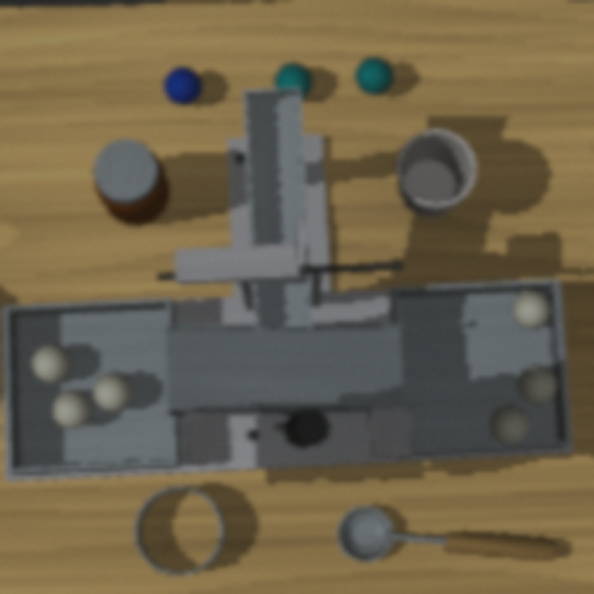

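All three balls lie still in the right pan at crop (530,308), (540,383) and (512,425). The left pan's three balls and the bystanders in view haven't moved, so I'm handing in.

```bash
python3 -c "
from bench import r
print(r.close_job())"
```

```text
the job is handed in; nothing more can be done
None
```

All three frozen rice balls are in the right pan, and the job was handed in about 10 s into the 45 s limit. I pressed the right thumb plate down with closed fingertips until the gate rocked onto its right stop, at under 1 N. Then I pushed the release tab left at about 2 N until it met its stop, where the force peaked at 17 N.

**Last checks:** The final pictures show the three balls at rest in the right pan, the feed empty and the gate still down on the right. The left pan's three balls and the bystanders in view had not moved. The arm was clear of everything.

**Not confirmed exactly:** The images put the slide's travel at about 47–49 mm, not 55 mm. That fits the stop if the slide started several millimetres open, as the task allows. I took the 17 N force and the balls rolling as proof that it was fully open, and did not push again to check.

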